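Stand the toppled tea caddy up and press its top shut

TASK

The square aluminium tea caddy has tipped back and leans against the slotted divider of the whisk shelf. Without gripping or lifting it, push its top edge back until the caddy stands upright on its own on the shelf board, its foot staying about where it is, and then press the black button on its lid fully down. Leave the bowl, the whisk on its green shaper and the bamboo scoops undisturbed.

Things in the scene. Friction and masses are not known exactly. Their poses are not given: they have to be found in the camera images.
- shelf: Fixed pine whisk shelf: a board 220 (x) x 500 (y) x 18 mm thick with a 50 mm high, 14 mm thick cheek standing on each y end. Origin: centre of the board's underside, on the table; its z is up, the board's top is at z = 18 mm.
- divider: Fixed pine slotted bar standing on the shelf board, 24 (x) x 460 (y) x 46 mm high, parallel to the shelf's y axis. Origin: centre of its underside. Three bamboo scoops are wedged fast in its top at y = +145, +175 and +205 mm and reach 138 mm above the board; the rest of its top is clear. The caddy leans on the top edge of its -x face.
- caddy: Loose square aluminium tea caddy, 64 x 64 x 110 mm tall, 0.2 to 0.4 kg. Origin: centre of its underside, z towards the lid. It starts leaning about 40 degrees towards the shelf's +x, on its bottom +x edge, its +x face against the divider. It balances at 30 degrees; past that it drops upright about the foot edge, which only friction holds. Upright, its origin is 18 mm above the table.
- caddy_foot (a point): Middle of the caddy's bottom +x edge (x = 32, z = 0 mm in the caddy's frame), the edge it pivots on.
- caddy_edge (a point): Middle of the caddy's top +x edge (x = 32, z = 110 mm in the caddy's frame): at the start the outermost edge overhanging beyond the divider, 84 mm above the board, free to be pushed back towards the caddy's foot from the divider's +x side.
- button (a joint): Press button in the middle of the caddy's lid: 0 = up, 0.008 m = fully down. It moves along the caddy's axis, takes about 3 N to move and stays where it is left (no spring back).
- button_top (a point): Centre of the button's top: a black disc 32 mm across, 10 mm proud of the lid when up, 2 mm proud when fully down.
- bowl: Loose tan stoneware bowl, 104 mm across, 65 mm high, standing on the board near one of its ends. Origin: centre of its underside. Leave alone.
- shaper: Loose green glazed whisk shaper, 60 mm across, 66 mm high, standing on the board near the other end. Origin: centre of its underside. Leave alone.
- whisk: Loose bamboo whisk standing on the shaper, handle up, 50 mm across, 84 mm tall; its top is 108 mm above the board. Origin: centre of its lower rim, 24 mm above the board. Leave alone.
There are look-alikes about, which are no part of the job. There is more than one size of the caddy; the job needs the smallest.

How it is judged:
On the way, in this order (a step that is already met when the one before it is completed fails the run):
1. the caddy stands upright on the board (angle between caddy's own z axis and vertical below 0.07 rad and z of caddy in the frame of shelf between 0.014 and 0.022 m and linear speed of caddy below 0.02 m/s and angular speed of caddy below 0.1 rad/s), for 0.2 s.
2. then the button is pressed fully down (angle between caddy's own z axis and vertical below 0.07 rad and z of caddy in the frame of shelf between 0.014 and 0.022 m and value of joint button above 0.0065 m), for 0.1 s.
At the end, for the whole second after the job is handed in: The caddy stands still and upright (within 4 degrees) on the shelf board, its foot edge within 50 mm of where it was, the button at least 6.5 of its 8 mm down; bowl, shaper and whisk upright and within 30 mm of their places (all of step 2 and linear speed of caddy below 0.02 m/s and angular speed of caddy below 0.1 rad/s and distance of caddy_foot from where it was at the start of the episode below 0.05 m and distance of each of bowl, shaper, whisk from where it was at the start of the episode below 0.03 m and angle between each of bowl, shaper, whisk's own z axis and vertical below 0.3 rad); the robot touches nothing.
It fails at once if the caddy is lifted off the board or thrown over forwards (foot edge more than 30 mm above the board) (z of caddy_foot in the frame of shelf above 0.048 m).
It fails at once if the caddy is knocked flat (angle between caddy's own z axis and vertical above 1.1 rad).
It fails at once if the bowl, shaper or whisk is disturbed (moved over 30 mm or tipped) (distance of any of bowl, shaper, whisk from where it was at the start of the episode above 0.03 m or angle between any of bowl, shaper, whisk's own z axis and vertical above 0.3 rad).
It fails at once if the scoops or divider are struck hard (over 15 N) (contact force between any of the arm, the fingers and divider above 15 N).
It also fails if it takes over 48 s, if anything falls off the work surface, if the arm or the gripper's body presses on something with over 40 N, if the wrist force passes 120 N, or if a joint passes its speed limit or range.

ROBOT

A 6-joint arm with a two-finger parallel gripper is mounted at the origin on the work surface. World frame = base frame: x ahead of the robot, y to its left, z up, the work surface at z = 0. Lengths are in m, angles in rad, forces in N, time in s.
With the tool pointing down it reaches from about 0.35 to 0.95 m from the base axis. Payload 17.4 kg.
Tool frame: the origin (TCP) lies midway between the tips of the shut fingers; the grasp point (between the pads) lies 19 mm behind it; z points along the fingers, y is the line along which they close (so a half turn about z gives the same grasp; the last joint's range is limited). The gripper opens to 93 mm and grips with 3 to 60 N. Pads are 15 mm wide; open, the fingers measure 128 mm over their backs; the gripper's body (75 mm by 188 mm) begins 65 mm behind the grasp point.
Start: joints at [1.267, 0.116, 1.442, -0, 1.584, -0.038], TCP at [0.177, 0.651, 0.219] pointing down, gripper open.
Joint ranges: [-2.83, 2.83], [-0.83, 2.19], [0.07, 2.5], [-1.14, 4.28], [0.01, 3], [-2.97, 2.97]. Speed limits (rad/s): [1.89, 1.89, 2.22, 3.14, 3.14, 3.14].

INTERFACE

Orientations are given as a rotation vector (axis times angle).
In Python, from station import arm gives the robot as it stands.
- The arm moves only by the tool jog_arm, never from a script. Its argument "targets" is a list that holds one entry, the list of rows, each a list of 7 numbers: the shift along the tool's x, y, z scaled (see below), then the turn, a rotation vector about the tool's x, y, z scaled (see below), then the closure, from -1 (fully open) to 1 (shut). In form: [[[dx, dy, dz, ax, ay, az, claw], ...]]. A call has 1 to 12 rows; each row shifts and turns the commanded pose from where the row before left it, along the tool's axes as they then stand; what a row does not reach is not made up. The controller multiplies each number of a shift by 150 mm and each number of a turn by 90 degrees. A row lasts 1/10 s, in which the tool goes at most 50 mm and 8.59 degrees, less where a joint would pass 70% of its speed; a pose out of reach is approached as far as the arm can. A call with a number of a shift or a turn outside -1 to 1 is refused whole. A call with a gripper value outside its range is refused whole. The fingers move at their own pace and stop on an object; "force" is the grip in N (left out, the last holds). Time passes only in rows, so rows that do not move let the fingers close. It gives the time, the measured TCP pose, the force, the opening and the grip force at its end, in the units of the state.
- arm.get_obs(): the state, without advancing time (a new reading comes with each control period).
- arm.camera(name): name is "side" or "top" or "wrist"; returns (picture, depth): 384x512x3 uint8, red, green, blue; 384x512 float32, m along the optical axis (not along the pixel's ray), 0 where there is no reading.
- arm.camera_model(name): a dict with "K" (3x3 intrinsics, pixels), "world_to_cam" (4x4, takes a point from world to camera coordinates); the wrist camera has in their place "hand_eye" (4x4, takes a point from camera to tool coordinates, whose origin is the TCP and whose axes are the flange's). Camera axes: x right, y down, z forward; pixel columns grow to the right and rows downward; lengths in m; the calibration is good to about 2 mm. A picture is of the moment at which its call begins: read the wrist's pose just before it. camera_model takes no time and is no camera call.
- arm.job_done(): hands the job in; it is judged then, once.
Trained networks look in the newest picture that a camera, given by its name, has taken for a name from the list of things; names that differ only in an ending like _2 or _b are one class to them, and where a whole thing is asked for, a point or a joint stands for the part that bears it (a point fixed in the world has none). Each returns a list of dicts, best first, with "p" (0 to 1); they miss things now and then, are a little off and sometimes report something else, mostly with a low value. They report only what shows in the picture. A call takes as long as a camera call. They do not tell look-alikes from the thing itself.
- arm.boxes_of(thing, camera): "extent" ([left, top, width, height] in pixels, round what is visible of it).
- arm.silhouettes(thing, camera): "region" (384x512 bool, what is visible of it) and "extent" ([left, top, width, height] in pixels, round what is visible of it).
- arm.spot_point(thing, camera): "pixel" ([column, row] in pixels: a listed point, or the origin of a listed thing).
The state is a dict: "time": time; "q": joint angles; "dq": joint speeds; "joint_torque": joint torques, N m; "tool_pos": TCP position; "orientation": TCP orientation; "contact_force": force on the tool from outside, world axes, zero at the start; "wrist_torque": the same for the moment, N m; "gripper_width": opening from 0.0 (shut) to 1.0 (fully open); "gripper_force": force on a finger pad.
Only numpy, scipy, OpenCV 4.12 (cv2) and the standard library are available. Lean on these libraries where they do the work, as an engineer would, in place of code of your own. Each camera call takes 0.05 s, during which the arm holds its last target. There are 200 camera calls.

## Working session

There is one attempt and no reset: what is moved stays moved. The work goes in short steps, Python scripts to look and compute and a tool call to move; the robot and the scene stay as the last step left them, time stands still between calls to the robot, and variables do not carry over. Pictures are saved under pics/ and viewed, at most 10 in all, crops included, and the job is handed in when it is done.

Besides the shell and the picture viewer there is one more tool, called after "Call:" by a JSON object that holds its "method" and its "body". jog_arm: Moves the arm, as the interface text tells. Shifts and turns lie within -1 to 1; 1 stands for 150 mm of shift or 90 degrees of turn. Its arguments: {"type":"object","properties":{"targets":{"type":"array"},"force":{"type":"number"}},"required":["targets"]}

```bash
mkdir -p pics; cat > h.py <<'E'
import numpy as np, cv2
from scipy.spatial.transform import Rotation as R
from station import arm
def cloud(cam,d):
    m=arm.camera_model(cam);K=m["K"]
    K=np.array(K)
    v,u=np.mgrid[:d.shape[0],:d.shape[1]]
    P=np.stack([(u-K[0,2])/K[0,0]*d,(v-K[1,2])/K[1,1]*d,d],-1)
    if cam=="wrist":
        o=arm.get_obs();H=np.array(m["hand_eye"]);P=P@H[:3,:3].T+H[:3,3]
        r=R.from_rotvec(o["orientation"]).as_matrix();return P@r.T+np.array(o["tool_pos"])
    T=np.linalg.inv(np.array(m["world_to_cam"]));return P@T[:3,:3].T+T[:3,3]
E
python3 - <<'E'
from h import *
for c in ["top","side"]:
    im,d=arm.camera(c);cv2.imwrite(f"pics/{c}.png",im[:,:,::-1]);np.savez(f"/tmp/{c}.npz",im=im,d=d,P=cloud(c,d))
    P=cloud(c,d)
    for t in ["shelf","divider","caddy","bowl","whisk"]:
        for s in arm.silhouettes(t,c):
            q=P[s["region"]&(d>0)]
            print(c,t,round(s["p"],2),s["extent"],np.median(q,0).round(3),np.percentile(q,2,0).round(3),np.percentile(q,98,0).round(3))
    for t in ["caddy_foot","caddy_edge","button_top"]:
        for s in arm.spot_point(t,c):
            u,v=np.array(s["pixel"]).astype(int);print(c,t,round(s["p"],2),s["pixel"],P[v,u].round(3))
print(arm.get_obs())
E
```

```text
top shelf 0.97 [173.0, 127.8, 200.2, 82.5] [0.524 0.044 0.019] [ 0.446 -0.228  0.015] [0.66 0.26 0.07]
top divider 0.98 [182.5, 125.6, 180.2, 25.0] [0.617 0.068 0.064] [ 0.606 -0.205  0.02 ] [0.635 0.238 0.151]
top caddy 0.96 [285.1, 41.0, 41.6, 71.1] [ 0.777 -0.073  0.089] [ 0.716 -0.116  0.007] [ 0.865 -0.029  0.093]
top caddy 0.67 [334.7, 243.0, 75.3, 67.4] [ 0.285 -0.223  0.089] [ 0.215 -0.296  0.022] [ 0.352 -0.153  0.093]
top caddy 0.59 [271.6, 129.0, 22.4, 49.4] [ 0.574 -0.01   0.116] [ 0.526 -0.041  0.063] [0.631 0.019 0.143]
top bowl 0.94 [316.2, 156.0, 40.8, 39.3] [ 0.535 -0.149  0.047] [ 0.483 -0.188  0.022] [ 0.574 -0.096  0.085]
top whisk 0.83 [196.9, 164.8, 20.3, 22.2] [0.531 0.172 0.088] [0.515 0.156 0.048] [0.559 0.196 0.129]
top caddy_foot 0.72 [290.9, 104.1] [ 0.72  -0.032  0.051]
top caddy_foot 0.66 [337.8, 277.7] [ 0.269 -0.15   0.015]
top caddy_edge 0.93 [382.1, 239.0] [ 0.367 -0.273  0.001]
top caddy_edge 0.83 [291.2, 53.7] [ 0.841 -0.034  0.087]
top caddy_edge 0.61 [283.5, 130.5] [ 0.629 -0.01   0.126]
top button_top 0.61 [399.0, 246.6] [ 0.348 -0.316  0.001]
t
[... 1374 characters left out ...]
.01   0.135]
{'time': 0.9, 'q': array([ 1.26722734e+00,  1.15962336e-01,  1.44158575e+00, -8.78591575e-06,
        1.58397138e+00, -3.78146029e-02]), 'dq': array([-0.00024166, -0.00045361,  0.00095324,  0.00061303, -0.00107276,
        0.000179  ]), 'joint_torque': array([-1.13102269e-03, -7.21025634e+01, -6.22742200e+01,  7.79259461e-02,
        1.87293557e-02, -3.74072869e-06]), 'tool_pos': array([0.1773057 , 0.65131381, 0.2186804 ]), 'orientation': array([4.16216049e-01, 3.11387798e+00, 1.10938168e-04]), 'contact_force': array([ 0.43610385, -0.33876655,  0.03614786]), 'wrist_torque': array([-0.01262701, -0.01628047,  0.0233554 ]), 'gripper_force': 0.0, 'gripper_width': 1.0013112861981612}
```

```bash
python3 - <<'E'
from h import *
a=np.load("/tmp/top.npz");b=np.load("/tmp/side.npz")
A=cv2.resize(a["im"][20:330,150:430],None,fx=1.42,fy=1.42,interpolation=3);B=cv2.resize(b["im"][90:270,110:410],None,fx=1.2,fy=1.2)
B=cv2.resize(b["im"][90:270,110:290],(390,390),interpolation=3);A=A[:,:]
H=max(A.shape[0],390);c=np.zeros((H,A.shape[1]+390,3),np.uint8);c[:A.shape[0],:A.shape[1]]=A;c[:390,A.shape[1]:]=B
cv2.imwrite("pics/both.png",c[:,:,::-1]);print(c.shape)
P=np.concatenate([a["P"].reshape(-1,3),b["P"].reshape(-1,3)])
# divider yaw: top face
m=(abs(P[:,2]-.064)<.004)&(P[:,0]>.59)&(P[:,0]<.65)&(abs(P[:,1])<.24)
q=P[m];print(len(q),cv2.minAreaRect((q[:,:2]*1000).astype(np.float32)))
# caddy points
m=(P[:,1]>-.06)&(P[:,1]<.04)&(P[:,0]>.48)&(P[:,0]<.66)&(P[:,2]>.07)
q=P[m];
i=np.argsort(-q[:,2])[:15];print("highest",q[i].round(3).mean(0))
i=np.argsort(-q[:,0])[:15];print("max x",q[i].round(3))
m&=(P[:,0]<.60)&(P[:,2]>.08);q=P[m];print("y range",np.percentile(q[:,1],[1,99]))
# lean plane fit for -x/top face normals from top cam
P=a["P"];q=P[135:178,274:292].reshape(-1,3);q=q[(q[:,2]>.08)]
c0=q.mean(0);_,_,v=np.linalg.svd(q-c0);print("plane",c0,v[2])
P=a["P"]; print(P[128:182:3,283].round(3))
E
```

```text
(440, 788, 3)
2578 ((614.2118530273438, 1.0072479248046875), (58.66355514526367, 477.19378662109375), 1.5628424882888794)
highest [ 0.592      -0.01186667  0.14386667]
max x [[ 0.638  0.016  0.103]
 [ 0.638  0.014  0.105]
 [ 0.637 -0.028  0.103]
 [ 0.637 -0.033  0.103]
 [ 0.637  0.009  0.106]
 [ 0.637 -0.035  0.105]
 [ 0.637  0.001  0.106]
 [ 0.637 -0.04   0.105]
 [ 0.637 -0.03   0.106]
 [ 0.637 -0.001  0.107]
 [ 0.637 -0.023  0.106]
 [ 0.637  0.011  0.108]
 [ 0.637 -0.     0.105]
 [ 0.637 -0.003  0.107]
 [ 0.637  0.019  0.105]]
y range [-0.04224761  0.02152539]
plane [ 0.57373214 -0.00856009  0.12230161] [ 0.01034247  0.99953982 -0.02851641]
[[ 0.67  -0.014  0.   ]
 [ 0.625 -0.01   0.129]
 [ 0.617 -0.01   0.135]
 [ 0.609 -0.01   0.136]
 [ 0.601 -0.01   0.137]
 [ 0.593 -0.009  0.14 ]
 [ 0.586 -0.009  0.141]
 [ 0.58  -0.009  0.134]
 [ 0.575 -0.01   0.125]
 [ 0.569 -0.01   0.117]
 [ 0.563 -0.01   0.111]
 [ 0.558 -0.01   0.102]
 [ 0.551 -0.01   0.098]
 [ 0.545 -0.011  0.09 ]
 [ 0.539 -0.011  0.08 ]
 [ 0.533 -0.011  0.075]
 [ 0.526 -0.011  0.067]
 [ 0.526 -0.013  0.018]]
```

View pics/both.png

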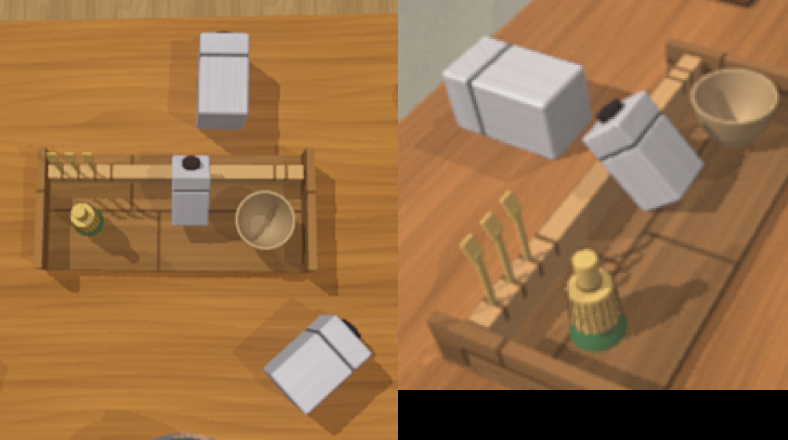

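The leaning one at top-camera pixels about (283,153) is 64 mm wide and rests on the divider, so it is the smallest caddy. The ones lying at (306,76) and (372,277) are larger look-alikes on the table. The enlarged crop confirms this: leaning caddy at crop (190,190), bowl at (265,220), whisk at (85,218), scoops at (50–90,165).

Next I shut and align the gripper, then travel to behind the divider.

Call:
{"method": "jog_arm", "body": {"targets": [[[0, 0, 0, 0, 0, -0.085, 1], [0, 0, 0, 0, 0, -0.085, 1], [-0.2, -0.25, 0, 0, 0, 0, 1], [-0.2, -0.25, 0, 0, 0, 0, 1], [-0.2, -0.25, 0, 0, 0, 0, 1], [-0.2, -0.25, 0, 0, 0, 0, 1], [-0.2, -0.25, 0, 0, 0, 0, 1], [-0.2, -0.25, 0, 0, 0, 0, 1], [-0.2, -0.25, 0, 0, 0, 0, 1], [-0.2, -0.25, 0, 0, 0, 0, 1], [-0.2, -0.25, 0, 0, 0, 0, 1], [-0.2, -0.25, 0, 0, 0, 0, 1]]]}}

```text
time: 2.1
tool_pos: [0.4787, 0.2749, 0.219]
orientation: [-0.002, 3.141, 0.001]
contact_force: [0.9, 1.8, 0.4]
gripper_width: 0.026
gripper_force: 0.0
```

Call:
{"method": "jog_arm", "body": {"targets": [[[-0.185, -0.24, 0, 0, 0, 0, 1], [-0.185, -0.24, 0, 0, 0, 0, 1], [-0.185, -0.24, 0, 0, 0, 0, 1], [-0.185, -0.24, 0, 0, 0, 0, 1], [-0.185, -0.24, 0, 0, 0, 0, 1], [-0.185, -0.24, 0, 0, 0, 0, 1], [-0.185, -0.24, 0, 0, 0, 0, 1], [-0.185, -0.22, 0, 0, 0, 0, 1], [0, 0, 0, 0, 0, 0, 1]]]}}

```text
time: 3.0
tool_pos: [0.702, -0.0119, 0.2174]
orientation: [-0.003, -3.141, 0.001]
contact_force: [0.5, 0.4, -0.2]
gripper_width: 0.005
gripper_force: 0.0
```

Call:
{"method": "jog_arm", "body": {"targets": [[[0.227, 0.013, 0, 0, 0, 0, 1], [0, 0, 0.3, 0, 0, 0, 1], [0, 0, 0.3, 0, 0, 0, 1], [0, 0, 0.26, 0, 0, 0, 1], [0, 0, 0, 0, 0, 0, 1], [0, 0, 0, 0, 0, 0, 1]]]}}

```text
time: 3.6
tool_pos: [0.6662, -0.0058, 0.0908]
orientation: [0.002, -3.142, -0.0]
contact_force: [0.1, 0.2, 1.1]
gripper_width: 0.009
gripper_force: 0.0
```

```bash
python3 - <<'E'
from h import *
im,d=arm.camera("side");P=cloud("side",d)
cv2.imwrite("pics/s1.png",cv2.resize(im[90:230,120:300],(720,560),interpolation=3)[:,:,::-1]);print(arm.get_obs()["contact_force"])
E
```

```text
[ 0.81252729 -0.27638872  0.77248614]
```

View pics/s1.png

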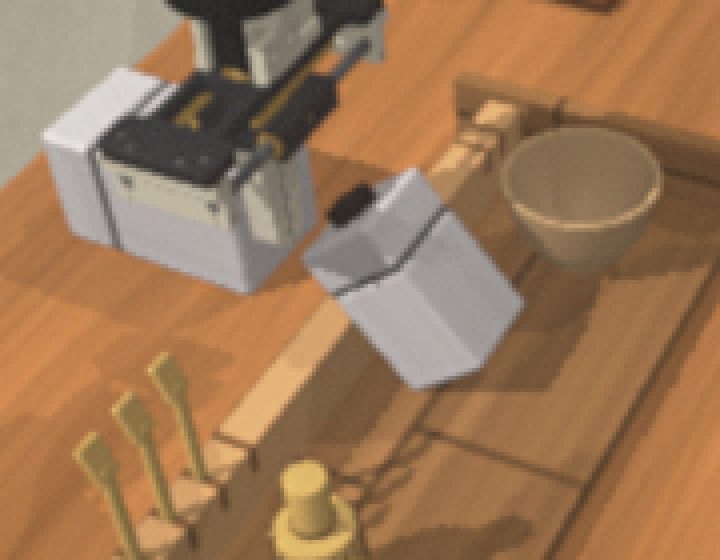

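The closed fingers (crop ~(270,200)) stand behind the caddy's overhanging edge (~(305,260)), clear of the divider and scoops. Now for a slow approach.

Call:
{"method": "jog_arm", "body": {"targets": [[[0.03, -0.027, 0.05, 0, 0, 0, 1], [0.03, 0, 0, 0, 0, 0, 1], [0.03, 0, 0, 0, 0, 0, 1], [0.014, 0, 0, 0, 0, 0, 1], [0.014, 0, 0, 0, 0, 0, 1], [0.014, 0, 0, 0, 0, 0, 1], [0, 0, 0, 0, 0, 0, 1]]]}}

```text
time: 4.35
tool_pos: [0.6462, -0.0102, 0.0823]
orientation: [-0.002, 3.141, -0.0]
contact_force: [0.6, 0.5, 0.8]
gripper_width: 0.005
gripper_force: 0.2
```

Call:
{"method": "jog_arm", "body": {"targets": [[[0.01, 0, 0, 0, 0, 0, 1], [0.01, 0, 0, 0, 0, 0, 1], [0.01, 0, 0, 0, 0, 0, 1], [0.01, 0, 0, 0, 0, 0, 1], [0.01, 0, 0, 0, 0, 0, 1], [0.01, 0, 0, 0, 0, 0, 1], [0, 0, 0, 0, 0, 0, 1]]]}}

```text
time: 5.05
tool_pos: [0.6371, -0.0102, 0.0821]
orientation: [0.002, -3.141, -0.0]
contact_force: [0.8, 0.4, 0.2]
gripper_width: 0.007
gripper_force: 0.0
```

```bash
cat > c.py <<'E'
from h import *
import sys
im,d=arm.camera("side");P=cloud("side",d)
for s in arm.silhouettes("caddy","side"):
    q=P[s["region"]&(d>0)];m=np.median(q,0)
    if .48<m[0]<.65 and abs(m[1])<.08:
        q=q[(q[:,2]>.015)&(q[:,0]<.66)&(q[:,1]>-.06)]
        # +y face: normal ~ y ; outline in xz
        f=q[q[:,1]>np.percentile(q[:,1],98)-.006][:,[0,2]]
        r=cv2.minAreaRect((f*1000).astype(np.float32));print(round(s["p"],2),"face rect",np.round(r[0],1),np.round(r[1],1),round(r[2],1),cv2.boxPoints(r).round(0).tolist(),"y",np.percentile(q[:,1],[1,99]).round(3))
cv2.imwrite(f"pics/{sys.argv[1]}.png",cv2.resize(im[90:230,120:300],(720,560),interpolation=3)[:,:,::-1])
o=arm.get_obs();print(o["time"],o["tool_pos"],o["contact_force"])
E
python3 c.py s2
```

```text
0.74 face rect [571.5  82. ] [113.   65.7] 58.0 [[514.0, 52.0], [569.0, 17.0], [629.0, 112.0], [574.0, 147.0]] y [-0.04   0.022]
5.15 [ 0.63722546 -0.01024257  0.08213698] [-0.12124155  0.67923127  0.3631852 ]
```

The caddy is at about 32° lean with its foot still at x≈0.568, so it's pivoting well. I'll ease it just past balance.

Call:
{"method": "jog_arm", "body": {"targets": [[[0.008, 0, 0, 0, 0, 0, 1], [0.008, 0, 0, 0, 0, 0, 1], [0.008, 0, 0, 0, 0, 0, 1], [0.008, 0, 0, 0, 0, 0, 1], [0.008, 0, 0, 0, 0, 0, 1], [0, 0, 0, 0, 0, 0, 1], [0, 0, 0, 0, 0, 0, 1], [0, 0, 0, 0, 0, 0, 1], [0, 0, 0, 0, 0, 0, 1], [0, 0, 0, 0, 0, 0, 1]]]}}

```text
time: 6.15
tool_pos: [0.6313, -0.0103, 0.0821]
orientation: [0.002, -3.142, 0.0]
contact_force: [-0.5, 0.8, 0.4]
gripper_width: 0.009
gripper_force: 0.0
```

```bash
python3 c.py s3
```

```text
0.93 face rect [550.6  80.7] [109.6  64.5] 77.0 [[507.0, 35.0], [570.0, 20.0], [594.0, 127.0], [531.0, 141.0]] y [-0.039  0.022]
6.25 [ 0.63130151 -0.01024359  0.08211353] [-0.2629356   0.07914547 -1.01184076]
```

It was caught mid-fall at 13°. I'll raise the tool clear while it settles.

Call:
{"method": "jog_arm", "body": {"targets": [[[0, 0, 0, 0, 0, 0, 1], [0, 0, 0, 0, 0, 0, 1], [0, 0, -0.3, 0, 0, 0, 1], [0, 0, -0.3, 0, 0, 0, 1], [0, 0, 0, 0, 0, 0, 1], [0, 0, 0, 0, 0, 0, 1]]]}}

```text
time: 6.85
tool_pos: [0.6317, -0.0103, 0.1732]
orientation: [-0.002, 3.14, -0.0]
contact_force: [-0.7, -0.2, -1.2]
gripper_width: 0.002
gripper_force: 0.0
```

```bash
python3 c.py s4; python3 - <<'E'
from h import *
im,d=arm.camera("top");P=cloud("top",d)
for s in arm.spot_point("button_top","top"):
    u,v=np.array(s["pixel"]).astype(int);print(round(s["p"],2),s["pixel"],P[v,u].round(3))
m=(P[...,0]>.48)&(P[...,0]<.60)&(abs(P[...,1]+.01)<.05)&(abs(P[...,2]-.133)<.015)
q=P[m];print("lid",np.percentile(q,[2,98],0).round(3))
k=m&(im.max(-1)<80);print("button",k.sum(),np.median(P[k],0).round(4),np.percentile(P[k],[2,98],0).round(3))
E
```

```text
0.65 face rect [536.9  73.7] [113.3  63.7] 89.2 [[504.0, 17.0], [568.0, 17.0], [569.0, 130.0], [506.0, 131.0]] y [-0.041  0.022]
6.95 [ 0.63085579 -0.01019079  0.17086665] [-0.86698535 -0.75254309 -0.97439962]
0.43 [398.0, 248.7] [ 0.343 -0.313  0.001]Traceback (most recent call last):
  File "<stdin>", line 6, in <module>
    return _quantile_unchecked(
        a, q, axis, out, overwrite_input, method, keepdims, weights)
    return _ureduce(a,
                    func=_quantile_ureduce_func,
    ...<5 lines>...
                    overwrite_input=overwrite_input,
                    method=method)
    r = func(a, **kwargs)
    result = _quantile(arr,
                       quantiles=q,
    ...<2 lines>...
                       out=out,
                       weights=wgt)
    slices_having_nans = np.isnan(arr[-1, ...])
                                  ~~~^^^^^^^^^
IndexError: index -1 is out of bounds for axis 0 with size 0
```

View pics/s4.png

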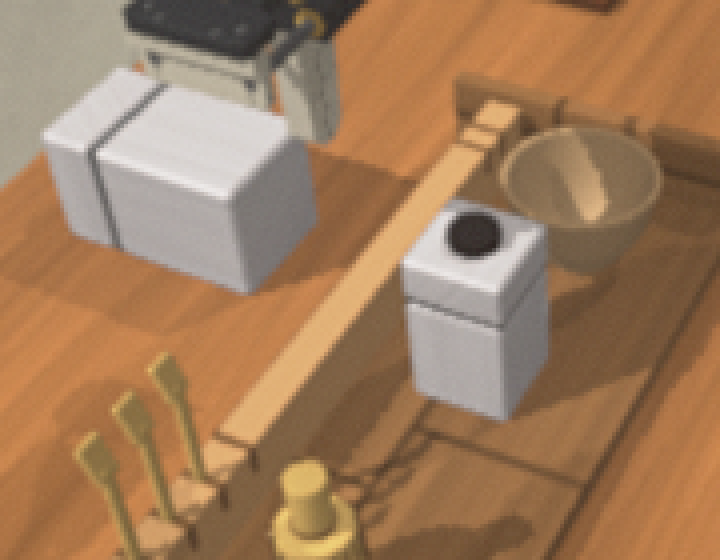

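The caddy stands upright; its black button shows at crop (474,235), i.e. side pixel (238,149). I'll measure the button from the side camera while going up.

Call:
{"method": "jog_arm", "body": {"targets": [[[0.15, 0, -0.15, 0, 0, 0, 1], [0.25, 0, 0, 0, 0, 0, 1], [0.22, 0, 0, 0, 0, 0, 1], [0, 0, 0, 0, 0, 0, 1]]]}}

```text
time: 7.45
tool_pos: [0.5357, -0.0103, 0.1943]
orientation: [0.002, -3.141, 0.0]
contact_force: [1.1, -0.3, -0.1]
gripper_width: 0.006
gripper_force: 0.0
```

```bash
python3 - <<'E'
from h import *
im,d=arm.camera("side");P=cloud("side",d)
m=np.zeros(d.shape,bool);m[136:165,218:260]=1
m&=(P[...,2]>.115)&(P[...,2]<.15)&(P[...,0]<.6)
k=m&(im.max(-1)<80);print("button",k.sum(),np.median(P[k],0).round(4),np.percentile(P[k],[2,98],0).round(3))
print("lid",np.percentile(P[m&(im.min(-1)>150)],[2,98],0).round(3))
o=arm.get_obs();print(o["tool_pos"],o["time"])
cv2.imwrite("pics/s5.png",cv2.resize(im[90:230,120:300],(720,560),interpolation=3)[:,:,::-1])
E
```

```text
button 103 [ 0.5342 -0.0062  0.1375] [[ 0.522 -0.021  0.131]
 [ 0.547  0.004  0.14 ]]
lid [[ 0.507 -0.04   0.116]
 [ 0.567  0.022  0.13 ]]
[ 0.53716347 -0.01032538  0.19435552] 7.5
```

Call:
{"method": "jog_arm", "body": {"targets": [[[0, 0.007, 0.2, 0, 0, 0, 1], [0, 0, 0.15, 0, 0, 0, 1], [0, 0, 0.013, 0, 0, 0, 1], [0, 0, 0.013, 0, 0, 0, 1], [0, 0, 0.013, 0, 0, 0, 1], [0, 0, 0.01, 0, 0, 0, 1], [0, 0, 0.01, 0, 0, 0, 1], [0, 0, 0.007, 0, 0, 0, 1], [0, 0, 0, 0, 0, 0, 1]]]}}

```text
time: 8.4
tool_pos: [0.5385, -0.0093, 0.1326]
orientation: [-0.002, 3.141, -0.0]
contact_force: [0.7, -0.4, 3.2]
gripper_width: 0.005
gripper_force: 1.4
```

Contact at about 3 N, so the button is moving. I'll continue until the force climbs.

Call:
{"method": "jog_arm", "body": {"targets": [[[0, 0, 0.007, 0, 0, 0, 1], [0, 0, 0.007, 0, 0, 0, 1], [0, 0, 0.007, 0, 0, 0, 1], [0, 0, 0, 0, 0, 0, 1]]]}}

```text
time: 8.8
tool_pos: [0.5388, -0.0093, 0.1302]
orientation: [-0.002, 3.14, -0.0]
contact_force: [0.7, -0.4, 11.1]
gripper_width: 0.004
gripper_force: 5.4
```

Call:
{"method": "jog_arm", "body": {"targets": [[[0, 0, 0.004, 0, 0, 0, 1], [0, 0, 0, 0, 0, 0, 1], [0, 0, 0, 0, 0, 0, 1]]]}}

```text
time: 9.1
tool_pos: [0.5389, -0.0093, 0.1301]
orientation: [-0.002, 3.139, -0.0]
contact_force: [-1.6, 0.8, 15.8]
gripper_width: 0.005
gripper_force: 8.0
```

Hard stop reached (force up, no travel at z = 0.130). Retreating straight up.

Call:
{"method": "jog_arm", "body": {"targets": [[[0, 0, -0.05, 0, 0, 0, 1], [0, 0, -0.2, 0, 0, 0, 1], [0, 0, -0.3, 0, 0, 0, 1], [0, 0, -0.3, 0, 0, 0, 1], [0, 0, 0, 0, 0, 0, 1], [0, 0, 0, 0, 0, 0, 1], [0, 0, 0, 0, 0, 0, 1]]]}}

```text
time: 9.8
tool_pos: [0.5379, -0.0093, 0.2545]
orientation: [0.002, -3.14, -0.0]
contact_force: [-0.8, 0.2, 0.1]
gripper_width: 0.002
gripper_force: 0.0
```

```bash
python3 c.py s6
```

```text
0.62 face rect [537.3  73.5] [111.6  62.9] 89.9 [[506.0, 18.0], [569.0, 18.0], [569.0, 129.0], [506.0, 129.0]] y [-0.039  0.022]
0.28 face rect [536.8 129. ] [ 4.6 19.9] 89.6 [[527.0, 127.0], [547.0, 127.0], [547.0, 131.0], [527.0, 131.0]] y [-0.028  0.003]
9.9 [ 0.53784454 -0.00927495  0.2544318 ] [-0.03303091 -0.54071489  0.4792797 ]
```

View pics/s6.png

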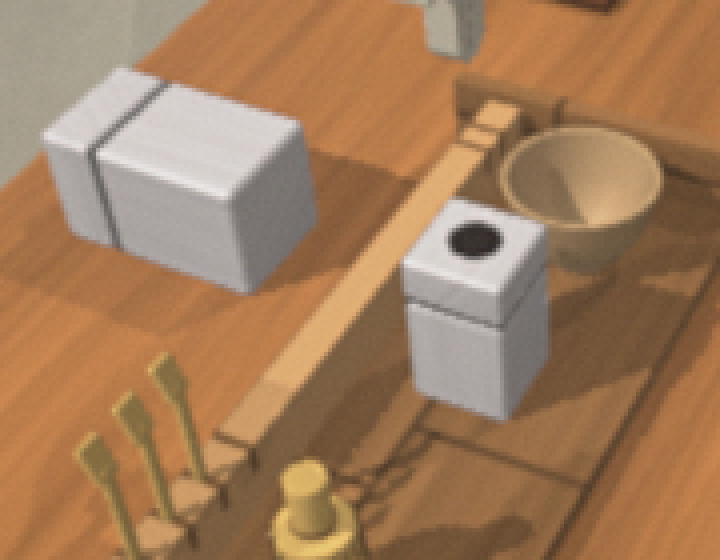

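The caddy is upright. The button at crop (475,240) now sits nearly flush with the lid, its top at z≈0.130. The bowl, whisk and scoops are where they were, and the tool is clear.

```bash
python3 -c "
from station import arm
print(arm.job_done())"
```

```text
the job is handed in; nothing more can be done
None
```

The smallest caddy now stands upright on the shelf board with its foot about where it was and its button pressed fully down; the bowl, whisk, shaper and scoops look undisturbed. The job is handed in, and no verdict came back.

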